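# Two-button release of the impact-test balls

### The job

Release the three steel balls for the impact test: on the grey control box press the two green buttons right down together, one with each fingertip, and keep both down until all three balls have rolled past the yellow gates into the black tray; then let both buttons come up and move clear. Leave the red button unpressed, do not touch the balls or the gates, and do not shift, tip or lift the loose things round the box.

Things in the scene. Friction and masses are not known exactly. Their poses are not given: they have to be found in the camera images.
- box_face (a point): Grey control box, 190 x 120 mm, 45 mm high, fixed to the desk. This point lies on its white top face; x runs from the button end to the chute end (box edges at x = -90 and +100 mm, y = +-60 mm), z up. Three button places at (-61, 0), (-14, 27) and (-14, -27) mm, 54 mm apart; which button is in which place changes. Chute, 30 mm wide, along y at x = 70 mm, balls 40 mm above the face at most.
- tray_floor (a point): Centre of the floor of the fixed black catch tray at the low end of the chute (inside 52 x 72 mm, walls 30 to 55 mm above this floor).
- ball_1_center (a point): Centre of the first loose steel ball, 20 mm across, lying in the chute against the two gates; not to be touched.
- ball_2_center (a point): Centre of the second ball, like the first and behind it in the chute.
- ball_3_center (a point): Centre of the third ball, behind the second.
- green_a_top (a point): One of the two green buttons. Flat round button cap 26 mm across in a black collar 44 mm across. This point is the centre of the cap's top face when read (18 mm above the white face of the box, 63 mm above the desk, when up; z axis up). Fully down takes about 3 N.
- green_b_top (a point): The other green button, exactly like the first. Flat round button cap 26 mm across in a black collar 44 mm across. This point is the centre of the cap's top face when read (18 mm above the white face of the box, 63 mm above the desk, when up; z axis up). 
- red_stop_top (a point): The red button, not to be pressed, otherwise of the same size as the green ones. Flat round button cap 26 mm across in a black collar 44 mm across. This point is the centre of the cap's top face when read (18 mm above the white face of the box, 63 mm above the desk, when up; z axis up). 
- green_a (a joint): Travel of the first green button: 0 up, grows to 0.006 m fully down; springs back up by itself. 
- green_b (a joint): Travel of the second green button: 0 up, grows to 0.006 m fully down; springs back up by itself. 
- red_stop (a joint): Travel of the red button: 0 up, grows to 0.006 m fully down; springs back up by itself. 
- gate_a (a joint): Yellow gate blade worked by green_a: 0 up (closed, stands 13 mm above the chute floor), 0.021 m fully drawn down. It moves with its button, 3.5 times as far. Either gate alone stops the balls; they roll only while both are below the chute floor (over about 0.014 m, buttons over about 4 mm down), and need a second or two to run out.
- gate_b (a joint): The other yellow gate blade, beside the first, worked by green_b in the same way.
- amber_vial: Amber screw-cap vial, 25 mm across and 51 mm high, upright and loose beside the box, not to be disturbed. Origin at the centre of its underside.
- bracket: Loose aluminium angle bracket, 36 x 64 x 34 mm high, beside the box, not to be disturbed. Origin at the centre of its underside.
- spacer: Loose square aluminium spacer with a round hole, 44 x 44 x 14 mm high, left of the box, not to be disturbed. Origin at the centre of its underside.

How it is judged:
By the outcome, as a careful person would: the job done as asked, in the order asked, and still so for the second after the job is handed in, with the robot touching nothing.
It also fails if it takes over 32 s, if anything falls off the work surface, if the arm or the gripper's body presses on something with over 40 N, if the wrist force passes 120 N, or if a joint passes its speed limit or range.

### The arm

A 7-joint arm with a two-finger parallel gripper is mounted at the origin on the work surface; the furniture and walls round the work are solid. World frame = base frame: x ahead of the robot, y to its left, z up, the work surface at z = 0. Lengths are in m, angles in rad, forces in N, time in s.
With the tool pointing down it reaches from about 0.425 to 1.025 m from the base axis. Payload 9.4 kg.
Tool frame: the origin (TCP) lies at the centre of the arm's flange, where the gripper is bolted on; the fingertips stand 186 mm ahead of it and the grasp point (between the pads) lies 167 mm ahead of it; z points along the fingers, y is the line along which they close (so a half turn about z gives the same grasp; the last joint's range is limited). The gripper opens to 93 mm and grips with 3 to 60 N. Pads are 15 mm wide; open, the fingers measure 128 mm over their backs; the gripper's body (75 mm by 188 mm) begins 65 mm behind the grasp point.
Start: joints at [-1.215, 0.599, -0.003, 1.599, 0.002, 0.943, -0.08], TCP at [0.304, 0.658, 0.405] pointing down, gripper open.
Joint ranges: [-2.57, 2.57], [-0.35, 1.97], [-1.29, 1.29], [0.11, 2.56], [-1.05, 4.19], [0.11, 1.86], [-2.63, 2.63]. Speed limits (rad/s): [2.22, 2.22, 3.01, 3.01, 3.14, 3.14, 3.14].

### API

Orientations are given as [roll, pitch, yaw] about the fixed x, y, z axes, in that order (R = Rz(yaw) Ry(pitch) Rx(roll)).
In Python, from bench import arm gives the robot as it stands.
- The arm moves only by the tool play_rows, never from a script. Its argument "increments" is a list that holds one entry, the list of rows, each a list of 5 numbers: the opening, from -1 (shut) to 1 (fully open), then the shift along the tool's x, y, z in m, then the turn about the tool's z in degrees. A call has 1 to 10 rows; each row is the pose to reach, as a shift and turn from the pose commanded when the call began, along the tool's axes at that moment; what a row does not reach only later rows make up. A row lasts 1/10 s, in which the tool goes at most 50 mm and 8.59 degrees, less where a joint would pass 70% of its speed; a pose out of reach is approached as far as the arm can. A call with a gripper value outside its range is refused whole. The fingers move at their own pace and stop on an object; the grip force is fixed at half the most. Time passes only in rows, so rows that repeat a pose let the fingers close. It gives the time, the measured TCP pose, the force, the opening and the grip force at its end, in the units of the state.
- arm.get_state(): the state, without advancing time (a new reading comes with each control period).
- arm.grab_frame(name): name is "side" or "top" or "wrist"; returns a dict with "image" (420x560x3 uint8, red, green, blue), "camera_matrix" (3x3 intrinsics, pixels), "R" (3x3) and "t" (3): a world point X has camera coordinates R X + t; the wrist camera has in their place "tool_from_camera" (4x4, takes a point from camera to tool coordinates, whose origin is the TCP and whose axes are the flange's). Camera axes: x right, y down, z forward; pixel columns grow to the right and rows downward; lengths in m; the calibration is good to about 2 mm. A picture is of the moment at which its call begins: read the wrist's pose just before it. There is no depth.
- arm.finish_job(): hands the job in; it is judged then, once.
Trained networks look in a picture, given as the dict that the camera call returned (one of the last four; its "shot" number tells which), for a name from the list of things; names that differ only in an ending like _2 or _b are one class to them, and where a whole thing is asked for, a point or a joint stands for the part that bears it (a point fixed in the world has none). Each returns a list of dicts, best first, with "confidence" (0 to 1); they miss things now and then, are a little off and sometimes report something else, mostly with a low value. They report only what shows in the picture. A call takes as long as a camera call.
- arm.look_for(name, picture): "uv" ([column, row] in pixels, amid what is visible of it).
- arm.masks_of(name, picture): "mask" (420x560 bool, what is visible of it) and "uv" ([column, row] in pixels, amid what is visible of it).
The state is a dict: "time": time; "qpos": joint angles; "dq": joint speeds; "joint_efforts": joint torques, N m; "tcp_pos": TCP position; "orientation": TCP orientation; "ft_force": force on the tool from outside, world axes, zero at the start; "ft_torque": the same for the moment, N m; "opening": opening from 0.0 (shut) to 1.0 (fully open); "gripper_force": force on a finger pad.
Only numpy, scipy, OpenCV 4.12 (cv2) and the standard library are available. Lean on these libraries where they do the work, as an engineer would, in place of code of your own. Each camera call takes 0.05 s, during which the arm holds its last target. There are 200 camera calls.

## Working session

There is one attempt and no reset: what is moved stays moved. The work goes in short steps, Python scripts to look and compute and a tool call to move; the robot and the scene stay as the last step left them, time stands still between calls to the robot, and variables do not carry over. Pictures are saved under pics/ and viewed, at most 10 in all, crops included, and the job is handed in when it is done.

Besides the shell and the picture viewer there is one more tool, called after "Emit:" by a JSON object that holds its "api" and its "payload". play_rows: Moves the arm, as the interface text tells. Its arguments: {"type":"object","properties":{"increments":{"type":"array","items":{"type":"array","items":{"type":"array","items":{"type":"number"}}}}},"required":["increments"]}

```bash
mkdir -p pics; cat > h.py <<'E'
import numpy as np, cv2
from bench import arm
from scipy.spatial.transform import Rotation as Ro
def ray(f,uv,st=None):
    K=np.array(f["camera_matrix"]); d=np.linalg.inv(K)@np.array([uv[0],uv[1],1.])
    if "R" in f:
        R=np.array(f["R"]); t=np.array(f["t"]); return -R.T@t, R.T@d
    T=np.array(f["tool_from_camera"]); Rt=Ro.from_euler('xyz',st["orientation"]).as_matrix()
    return Rt@T[:3,3]+np.array(st["tcp_pos"]), Rt@T[:3,:3]@d
def onz(f,uv,z,st=None):
    o,d=ray(f,uv,st); return o+d*(z-o[2])/d[2]
def save(f,n): cv2.imwrite(f"pics/{n}.png",cv2.cvtColor(np.asarray(f["image"]),cv2.COLOR_RGB2BGR))
E
python3 - <<'E'
from h import *
np.set_printoptions(precision=4,suppress=True)
s=arm.get_state(); print(s["time"],s["tcp_pos"],s["orientation"],s["opening"])
Z=dict(green_a_top=.063,red_stop_top=.063,ball_1_center=.075,amber_vial=.03,bracket=.02,spacer=.014,tray_floor=.02)
for c in ("top","side"):
    f=arm.grab_frame(c); save(f,c+"0")
    for n,z in Z.items():
        for r in arm.look_for(n,f)[:4]: print(c,n,np.round(r["uv"]),round(r["confidence"],2),onz(f,r["uv"],z))
E
```

```text
0.0 [0.304  0.658  0.4038] [-3.14    0.0001  2.7088] 1.0028949553275095
top green_a_top [305. 238.] 0.76 [0.5532 0.0003 0.063 ]
top green_a_top [294. 265.] 0.59 [0.5086 0.0193 0.063 ]
top red_stop_top [296. 265.] 0.6 [0.5077 0.0167 0.063 ]
top red_stop_top [272. 238.] 0.52 [0.5534 0.0557 0.063 ]
top ball_1_center [186. 288.] 0.7 [0.4736 0.1966 0.075 ]
top ball_1_center [279. 193.] 0.47 [0.6282 0.0421 0.075 ]
top ball_1_center [269. 219.] 0.25 [0.5847 0.0596 0.075 ]
top amber_vial [336. 234.] 0.45 [ 0.5626 -0.0554  0.03  ]
top bracket [234. 261.] 0.63 [0.5206 0.1244 0.02  ]
top spacer [195. 291.] 0.87 [0.4704 0.193  0.014 ]
top tray_floor [267. 217.] 0.57 [0.5977 0.0642 0.02  ]
top tray_floor [306. 241.] 0.43 [ 0.553  -0.0025  0.02  ]
top tray_floor [272. 244.] 0.23 [0.5495 0.0563 0.02  ]
side green_a_top [295. 198.] 0.57 [0.5654 0.0946 0.063 ]
side green_a_top [242. 214.] 0.56 [0.5593 0.0007 0.063 ]
side red_stop_top [267. 200.] 0.76 [0.5481 0.0507 0.063 ]
side ball_1_center [288. 230.] 0.5 [0.6369 0.0424 0.075 ]
side amber_vial [208. 242.] 0.65 [ 0.5622 -0.0644  0.03  ]
side bracket [296. 198.] 0.84 [0.5229 0.1198 0.02  ]
side spacer [319. 177.] 0.9 [0.4825 0.1903 0.014 ]
side tray_floor [289. 230.] 0.89 [0.588  0.0709 0.02  ]
side tray_floor [235. 192.] 0.72 [0.4555 0.0305 0.02  ]
```

```bash
python3 -c "
import cv2,numpy as np
a=cv2.resize(cv2.imread('pics/top0.png')[160:320,160:400],None,fx=3.3,fy=3.3,interpolation=cv2.INTER_CUBIC)
b=cv2.resize(cv2.imread('pics/side0.png')[150:290,160:360],None,fx=4,fy=4,interpolation=cv2.INTER_CUBIC)
cv2.imwrite('pics/t1.png',a);cv2.imwrite('pics/s1.png',b)"
```

```text
(no output)
```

View pics/t1.png

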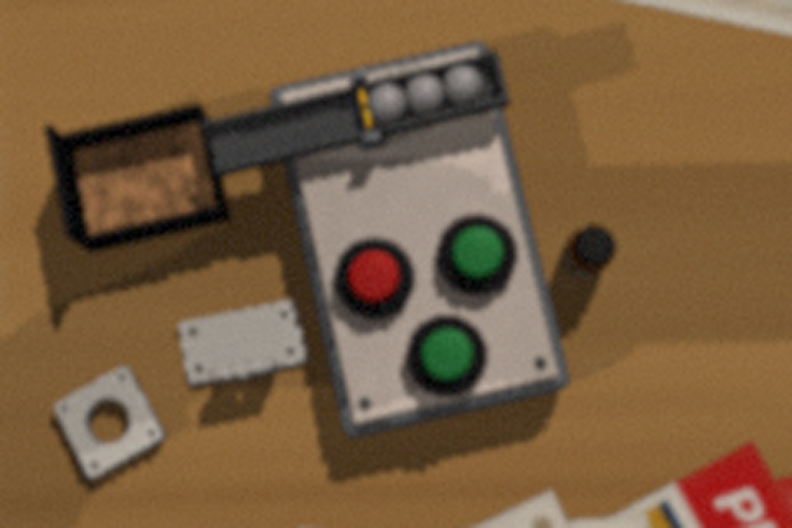

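View pics/s1.png

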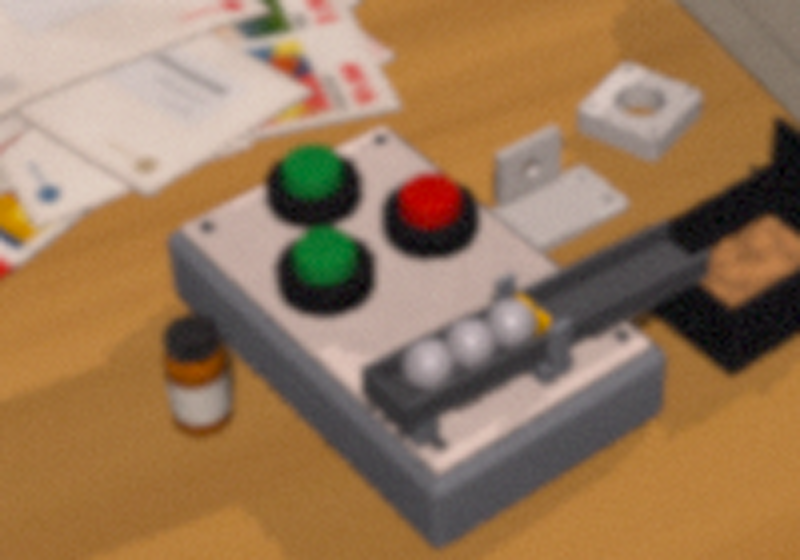

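The top crop shows the greens at full-image pixels ~(305,236) and ~(295,267), with red at ~(273,243). The side view agrees. The vial stands beyond the far green, and the bracket and spacer lie on the tray side.

```bash
cat >> h.py <<'E'
def blobs(f,st=None,z=.063):
    im=np.asarray(f["image"]); h=cv2.cvtColor(im,cv2.COLOR_RGB2HSV); out=[]
    for n,m in (("g",cv2.inRange(h,(45,110,40),(85,255,255))),("r",cv2.inRange(h,(0,170,90),(6,255,255))|cv2.inRange(h,(174,170,90),(180,255,255)))):
        k,_,S,C=cv2.connectedComponentsWithStats(m)
        for i in range(1,k):
            if S[i,4]>40:
                p=onz(f,C[i],z,st); 
                if abs(p[0]-.53)<.08 and abs(p[1]-.03)<.08: out.append((n,S[i,4],C[i],p))
    return out
E
python3 - <<'E'
from h import *
np.set_printoptions(precision=4,suppress=True)
for c in ("top","side"):
    f=arm.grab_frame(c)
    for b in blobs(f): print(c,*b)
s=arm.get_state()
A=np.array([.5545,.0005]);B=np.array([.508,.018])
m=(A+B)/2; d=A-B; yaw=np.arctan2(d[0],-d[1]); print(m,np.degrees(yaw))
R=Ro.from_euler('xyz',s["orientation"]).as_matrix()
print(R.T@(np.r_[m,.38]-s["tcp_pos"]), np.degrees(s["orientation"][2]-yaw))
E
```

```text
top g 208 [304.4038 235.649 ] [0.5565 0.0009 0.063 ]
top g 218 [295.1606 266.6743] [0.5051 0.0178 0.063 ]
top r 182 [273.     242.7253] [0.5459 0.0537 0.063 ]
side g 175 [237.4743 193.1371] [0.5083 0.0143 0.063 ]
side g 202 [240.802  214.0743] [ 0.5589 -0.0021  0.063 ]
side r 165 [267.2909 200.0364] [0.5478 0.051  0.063 ]
[0.5312 0.0092] 69.37646861667477
[-0.4784 -0.4938  0.0247] 85.82864067767639
```

Emit:
{"api": "play_rows", "payload": {"increments": [[[-0.22,-0.48,-0.494,0.025,83],[-0.22,-0.48,-0.494,0.025,83],[-0.22,-0.48,-0.494,0.025,83],[-0.22,-0.48,-0.494,0.025,83],[-0.22,-0.48,-0.494,0.025,83],[-0.22,-0.48,-0.494,0.025,83],[-0.22,-0.48,-0.494,0.025,83],[-0.22,-0.48,-0.494,0.025,83],[-0.22,-0.48,-0.494,0.025,83],[-0.22,-0.48,-0.494,0.025,83]]]}}

```text
time: 1.9
tcp_pos: [0.4702, 0.185, 0.3869]
orientation: [3.141, -0.001, 1.255]
ft_force: [0.3, 0.6, -0.5]
opening: 0.391
gripper_force: 0.0
```

```bash
cat >> h.py <<'E'
def todo(m,yaw,z):
    s=arm.get_state(); R=Ro.from_euler('xyz',s["orientation"]).as_matrix()
    print(s["time"],s["tcp_pos"],np.degrees(s["orientation"]),s["opening"],s["ft_force"])
    print("todo",np.round(R.T@(np.r_[m,z]-s["tcp_pos"]),4), np.degrees(s["orientation"][2])-yaw)
E
python3 -c "
from h import *
todo([.532,.008],71.9,.38)"
```

```text
1.9 [0.47020758 0.18503075 0.38689381] [ 1.79962184e+02 -4.39224759e-02  7.18950923e+01] 0.39104836036224766 [ 0.31860062  0.63505743 -0.52760618]
todo [-0.1491  0.1137  0.0069] -0.004907748998718375
```

Emit:
{"api": "play_rows", "payload": {"increments": [[[-0.22,-0.14,0.105,0.007,0],[-0.22,-0.14,0.105,0.007,0],[-0.22,-0.14,0.105,0.007,0],[-0.22,-0.14,0.105,0.007,0],[-0.22,-0.14,0.105,0.007,0],[-0.22,-0.14,0.105,0.007,0],[-0.22,-0.14,0.105,0.007,0]]]}}

```text
time: 2.6
tcp_pos: [0.5268, 0.0226, 0.3796]
orientation: [-3.141, -0.0, 1.262]
ft_force: [-0.5, 0.2, -0.2]
opening: 0.387
gripper_force: 0.0
```

```bash
python3 - <<'E'
from h import *
np.set_printoptions(precision=4,suppress=True)
todo([.532,.008],71.9,.38)
s=arm.get_state(); f=arm.grab_frame("wrist"); save(f,"w1")
for b in blobs(f,s): print(*b)
g=[b[3][:2] for b in blobs(f,s) if b[0]=="g"]
if len(g)==2: print(np.linalg.norm(g[0]-g[1]))
T=np.array(f["tool_from_camera"]);K=f["camera_matrix"]
for y in(-.027,.027):
  p=np.linalg.inv(T)@[0,y,.186,1]; q=K@p[:3]; print("tip px",q[:2]/q[2])
E
```

```text
2.6 [0.5268 0.0226 0.3796] [-179.9741   -0.0265   72.2969] 0.3867897944543516 [-0.5213  0.1852 -0.2414]
todo [-0.0124  0.0094 -0.0005] 0.39687967962542814
g 839 [261.6424 220.4124] [0.5038 0.0153 0.063 ]
g 836 [327.1806 221.1232] [ 0.5547 -0.0016  0.063 ]
r 862 [295.6821 164.3619] [0.544  0.0507 0.063 ]
0.05364470655363592
tip px [229.4145 273.3205]
tip px [342.6608 273.301 ]
```

View pics/w1.png

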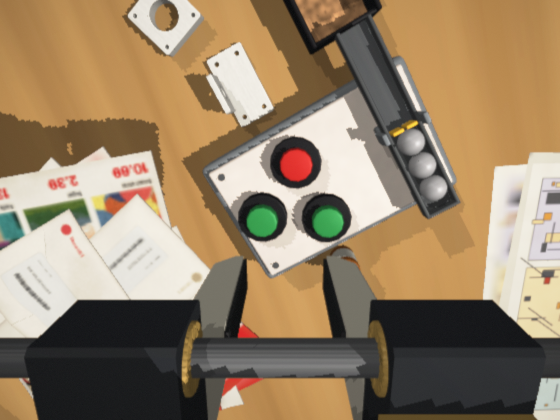

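The wrist view shows greens at (262,220) and (327,221), red at (296,164), and the fingertips near row 262. I'll zoom in on the tips to check their spacing.

```bash
python3 -c "
import cv2
a=cv2.imread('pics/w1.png')[240:310,190:390]
cv2.imwrite('pics/w1z.png',cv2.resize(cv2.convertScaleAbs(a,alpha=1.6,beta=20),None,fx=4,fy=4,interpolation=cv2.INTER_CUBIC))"
```

```text
(no output)
```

View pics/w1z.png

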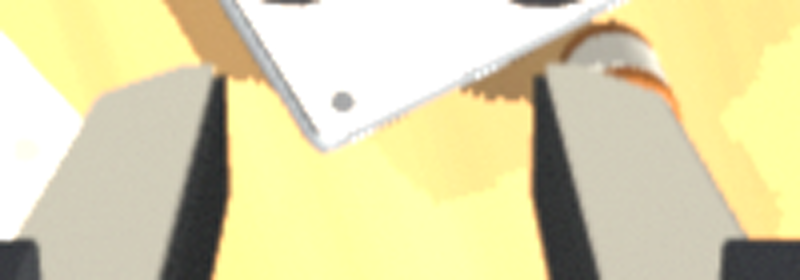

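The tips are chamfered on the back, so contact falls near the pad faces. I'll widen the gap to about 46 mm and settle.

Emit:
{"api": "play_rows", "payload": {"increments": [[[0.0,0,0,0.05,0],[0.0,0,0,0.05,0],[0.0,0,0,0.05,0],[0.0,0,0,0.05,0],[0.0,0,0,0.05,0]]]}}

```text
time: 3.15
tcp_pos: [0.5274, 0.0216, 0.3311]
orientation: [3.14, -0.001, 1.26]
ft_force: [0.2, -0.3, -0.2]
opening: 0.495
gripper_force: 0.0
```

```bash
python3 - <<'E'
from h import *
np.set_printoptions(precision=4,suppress=True)
s=arm.get_state(); f=arm.grab_frame("wrist"); save(f,"w2")
for b in blobs(f,s): print(*b)
g=[b[3][:2] for b in blobs(f,s) if b[0]=="g"]
m=(g[0]+g[1])/2; d=g[1]-g[0]
print(np.linalg.norm(d),m,np.degrees(np.arctan2(d[0],-d[1])))
todo([.5305,.0075],71.9,.270)
E
```

```text
g 1163 [255.4678 240.0172] [0.504  0.0154 0.063 ]
g 1133 [332.2833 240.3239] [ 0.5547 -0.0012  0.063 ]
r 1207 [295.3571 174.5708] [0.5441 0.0508 0.063 ]
0.053394136406054823 [0.5293 0.0071] 71.92137871976674
3.2 [0.5273 0.0215 0.331 ] [179.8873  -0.0665  72.2163] 0.4993635972137554 [-0.313   0.6091  0.1381]
todo [-0.0125  0.0072  0.061 ] 0.31630365172722463
```

Emit:
{"api": "play_rows", "payload": {"increments": [[[0.0,-0.0125,0.007,0.03,0.3],[0.0,-0.0125,0.007,0.055,0.3],[0.0,-0.0125,0.007,0.069,0.3],[0.0,-0.0125,0.007,0.069,0.3],[0.0,-0.0125,0.007,0.069,0.3],[0.0,-0.0125,0.007,0.069,0.3]]]}}

```text
time: 3.8
tcp_pos: [0.5303, 0.0074, 0.2618]
orientation: [3.14, -0.001, 1.255]
ft_force: [-1.1, -0.0, -0.4]
opening: 0.499
gripper_force: 0.0
```

```bash
python3 - <<'E'
from h import *
np.set_printoptions(precision=4,suppress=True)
todo([.5305,.0075],71.9,.249)
s=arm.get_state(); f=arm.grab_frame("wrist"); save(f,"w3")
for b in blobs(f,s): print(*b)
E
```

```text
3.8 [0.5303 0.0074 0.2618] [179.9066  -0.0435  71.9054] 0.49928869509486784 [-1.1123 -0.0107 -0.426 ]
todo [0.0002 0.0002 0.0128] 0.005449597035607212
g 1276 [237.1842 257.8926] [0.5079 0.0175 0.063 ]
g 1332 [330.5856 259.1779] [0.5527 0.0021 0.063 ]
r 2253 [284.577  173.8757] [0.5441 0.051  0.063 ]
```

View pics/w3.png

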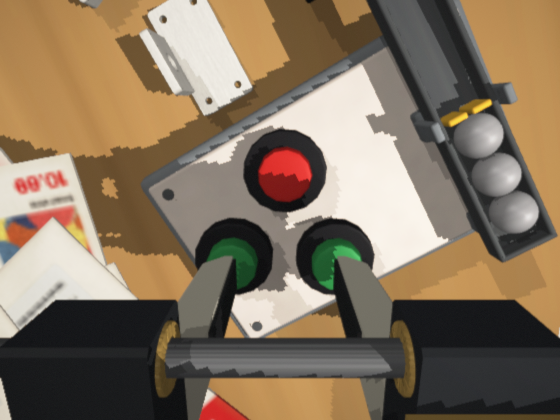

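The left and right tips sit over the green caps, at about (235,257) and (337,257), and are well clear of red. Now I'll press.

Emit:
{"api": "play_rows", "payload": {"increments": [[[0.0,0,0,0.005,0],[0.0,0,0,0.01,0],[0.0,0,0,0.013,0],[0.0,0,0,0.015,0],[0.0,0,0,0.017,0],[0.0,0,0,0.0185,0],[0.0,0,0,0.0185,0],[0.0,0,0,0.0185,0]]]}}

```text
time: 4.65
tcp_pos: [0.5299, 0.007, 0.2469]
orientation: [3.139, -0.004, 1.254]
ft_force: [-12.6, 2.1, 78.7]
opening: 0.502
gripper_force: 38.9
```

```bash
python3 - <<'E'
from h import *
np.set_printoptions(precision=4,suppress=True)
todo([.5305,.0075],71.9,.243)
f=arm.grab_frame("wrist"); save(f,"w4")
E
```

```text
4.65 [0.5299 0.007  0.2469] [179.8443  -0.2407  71.8541] 0.5015370962717235 [-12.5875   2.0768  78.7379]
todo [0.0006 0.0004 0.0039] -0.04594539598411984
```

View pics/w4.png

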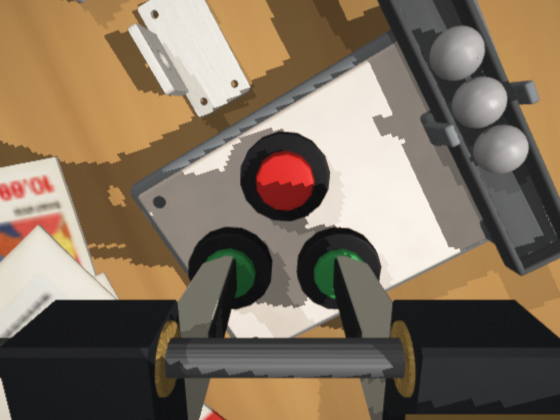

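The gates are drawn down and the balls are rolling, but the force is 79 N against the stops. I'll ease off slightly while keeping both buttons bottomed.

Emit:
{"api": "play_rows", "payload": {"increments": [[[0.0,0,0,-0.001,0],[0.0,0,0,-0.002,0],[0.0,0,0,-0.0022,0],[0.0,0,0,-0.0022,0],[0.0,0,0,-0.0022,0],[0.0,0,0,-0.0022,0],[0.0,0,0,-0.0022,0],[0.0,0,0,-0.0022,0],[0.0,0,0,-0.0022,0],[0.0,0,0,-0.0022,0]]]}}

```text
time: 5.7
tcp_pos: [0.5301, 0.0072, 0.2471]
orientation: [3.14, -0.003, 1.255]
ft_force: [-6.7, 1.2, 48.2]
opening: 0.498
gripper_force: 23.7
```

Emit:
{"api": "play_rows", "payload": {"increments": [[[0.0,0,0,0,0],[0.0,0,0,0,0],[0.0,0,0,0,0],[0.0,0,0,0,0],[0.0,0,0,0,0],[0.0,0,0,0,0],[0.0,0,0,0,0],[0.0,0,0,0,0],[0.0,0,0,0,0],[0.0,0,0,0,0]]]}}

```text
time: 6.7
tcp_pos: [0.5301, 0.0072, 0.2472]
orientation: [3.14, -0.003, 1.255]
ft_force: [-7.3, 1.8, 47.4]
opening: 0.502
gripper_force: 23.7
```

```bash
python3 - <<'E'
from h import *
ims=[]
for c in ("top","side"):
    f=arm.grab_frame(c); im=cv2.cvtColor(np.asarray(f["image"]),cv2.COLOR_RGB2BGR)
    ims.append(cv2.resize(im[150:290,160:360],None,fx=2,fy=4 if 0 else 2,interpolation=cv2.INTER_CUBIC))
    print(c,[(np.round(r["uv"]),round(r["confidence"],2)) for r in arm.look_for("ball_1_center",f)])
f=arm.grab_frame("wrist"); im=cv2.cvtColor(np.asarray(f["image"]),cv2.COLOR_RGB2BGR)
cv2.imwrite("pics/c5.png",np.vstack([np.hstack(ims),np.hstack([cv2.resize(im,(400,300)),np.zeros((300,400,3),np.uint8)])]))
print(arm.get_state()["time"])
E
```

```text
top [(array([190., 217.]), 0.41)]
side []
6.95
```

View pics/c5.png

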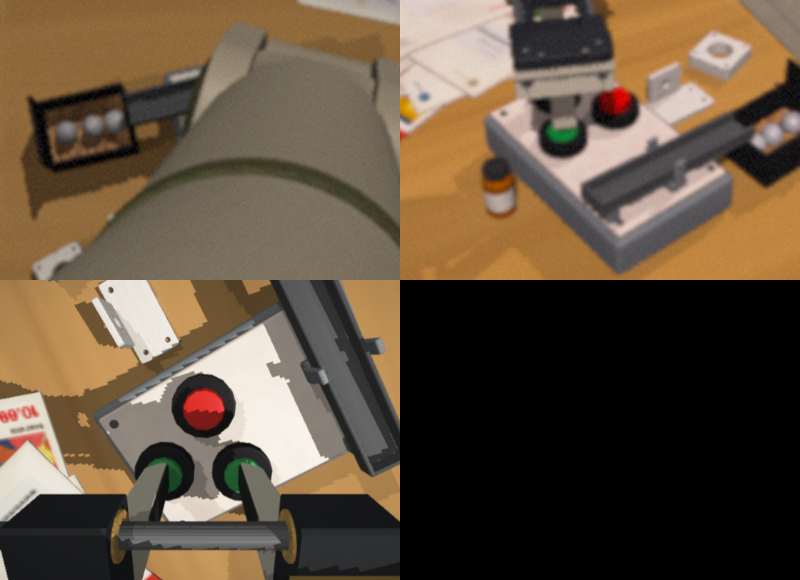

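All three balls are in the tray: they show in the top view at about (193,216), (206,213) and (217,209). The chute is empty, so I'll release and rise straight up.

Emit:
{"api": "play_rows", "payload": {"increments": [[[0.0,0,0,-0.004,0],[0.0,0,0,-0.012,0],[0.0,0,0,-0.03,0],[0.0,0,0,-0.06,0],[0.0,0,0,-0.1,0],[0.0,0,0,-0.13,0],[0.0,0,0,-0.13,0],[0.0,0,0,-0.13,0],[0.0,0,0,-0.13,0],[0.0,0,0,-0.13,0]]]}}

```text
time: 7.95
tcp_pos: [0.5296, 0.0074, 0.3731]
orientation: [-3.14, 0.001, 1.255]
ft_force: [0.3, -0.7, 0.4]
opening: 0.499
gripper_force: 0.0
```

```bash
python3 - <<'E'
from h import *
s=arm.get_state(); f=arm.grab_frame("wrist"); save(f,"w6"); print(s["time"],s["tcp_pos"],np.abs(s["dq"]).max())
for b in blobs(f,s): print(*b)
E
```

```text
7.95 [0.52960216 0.00739849 0.3731339 ] 0.005662433439855454
g 893 [252.21612542 205.98656215] [0.5037817  0.01525266 0.063     ]
g 886 [319.98984199 206.35891648] [ 0.55469488 -0.00169138  0.063     ]
r 922 [286.71366594 147.11062907] [0.54403878 0.05068625 0.063     ]
```

View pics/w6.png

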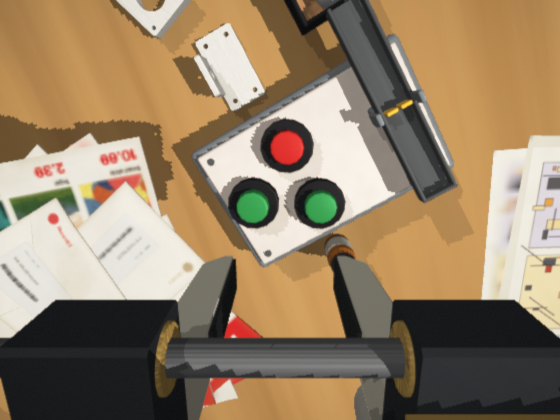

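The buttons at (252,206) and (320,206) are up, the gates at (400,107) are closed and the chute is empty. The vial, bracket and spacer show no sign of having moved.

```bash
python3 -c "
from bench import arm
print(arm.finish_job())"
```

```text
the job is handed in; nothing more can be done
None
```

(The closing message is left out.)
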